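# Hold a clapper blank in the drilling jig

### The job

Take the steel stop pin out of its wooden holder and stand it in the hole of the drilling jig's bed, pushed down to the bottom and let go. Then slide the bevelled wooden blank along the bed until it lies flat against the fence and its end touches the pin, and finish while still holding it there with one slanting push of the fingertips that presses it firmly against the fence and down on the bed at once, as for drilling. Leave everything else on the table where it is.

Things in the scene. Friction and masses are not known exactly. Their poses are not given: they have to be found in the camera images.
- jig: drilling jig, fixed: plywood bed 220 x 300 x 24 mm (jig x, y, z) with a dark wooden fence along its far edge. Origin: centre of the bed's underside, on the table. x points to the fence, y along it to the left, z up. Bed top at z = 24 mm; fence face at x = 90 mm, fence top at z = 69 mm.
- bed: the bed of the jig (same origin and axes as the jig); fixed
- fence: the fence of the jig (same origin and axes as the jig); fixed
- bed_hole0 (a point): centre of the mouth of the only hole in the bed, at jig (40, 115, 24) mm: round, about 14.5 mm wide (a loose fit: the pin leans up to 8 degrees in it), goes right through the 24 mm bed to the table, slightly chamfered. Axes as the jig's.
- blank: loose wooden blank 95 x 150 x 32 mm (x, y, z), 0.33 kg, lying on the bed, its x roughly towards the fence. Origin: centre of its underside. Its near (-x) long top edge has a 45 degree bevel, 16 x 16 mm; the upright near face below it (x = -47.5 mm) is 16 mm high. Too wide to grip from above; slides when pushed with 1 to 3 N.
- blank_bevel (a point): centre of the sloping face of the bevel (a good place for the push), at blank (-39.5, 0, 24) mm
- blank_end (a point): centre of the blank's left end face (the end that must touch the pin), at blank (0, 75, 16) mm; the right end face is at y = -75 mm
- pin: loose plain steel rod, 12 mm thick, 110 mm long, 95 g, chamfered foot; stands upright with its foot 10 mm above the table in the holder, 60 mm of it sticking out. Origin: centre of its foot; z along the rod to its top.
- pin_tip (a point): centre of the pin's foot (lower end)
- holder: fixed wooden block 60 x 60 x 50 mm (origin: centre of its underside) with a 14 mm wide, 40 mm deep upright hole in the middle of its top, in which the pin stands; left or right of the jig
- cone_a: thread cone, 58 mm wide, 110 mm high; stands on the other side of the jig from the holder; leave alone. Origin under its middle, as for all that follow
- cone_b: thread cone, 53 mm wide, 100 mm high; leave alone
- mug: mug, 84 mm wide, 95 mm high; leave alone
- tin: flat round tin, 64 mm wide, 30 mm high, in front of the jig; leave alone
- phone: phone lying flat, 150 x 72 x 9 mm, in front of the jig; leave alone

How it is judged:
On the way:
1. the pin stands in the bed's hole, down to the bottom, and is let go (z of pin_tip in the frame of bed_hole0 below -0.019 m and horizontal distance between pin_tip and bed_hole0 below 0.006 m and angle between pin's own z axis and vertical below 0.2 rad and contact force between the fingers and pin below 0.1 N), for 0.2 s.
At the end, for the whole second after the job is handed in: Pin foot 19 mm or more below the bed's top, pin not touched; blank flat, within 3 mm of the fence, square within 2 degrees, its end within 5 mm of the pin; through the last second fingers push it with over 4 N, it presses the fence with over 2.5 N and the bed with over 6.5 N (weight included) (z of pin_tip in the frame of bed_hole0 below -0.019 m and horizontal distance between pin_tip and bed_hole0 below 0.006 m and angle between pin's own z axis and vertical below 0.2 rad and x of blank in the frame of jig above 0.0395 m and angle between the x axis of blank and the x axis of jig, either way round below 0.035 rad and angle between blank's own z axis and vertical below 0.03 rad and y of blank_end in the frame of jig between 0.1035 and 0.115 m and contact force between blank and fence above 2.5 N and contact force between blank and bed above 6.5 N and contact force between the fingers and blank above 4 N and contact force between the arm and pin below 0.1 N and linear speed of blank below 0.01 m/s); the arm keeps its last pose, push and grip.
It fails at once if a bystander was shoved more than 25 mm (distance of any of cone_a, cone_b, mug, tin, phone from where it was at the start of the episode above 0.025 m).
It fails at once if a bystander was tipped over (angle between any of cone_a, cone_b, mug, tin, phone's own z axis and vertical above 0.5 rad).
It also fails if it takes over 72 s, if anything falls off the work surface, if the arm or the gripper's body presses on something with over 40 N, if the wrist force passes 120 N, or if a joint passes its speed limit or range.

### The arm

A 6-joint arm with a two-finger parallel gripper is mounted at the origin on the work surface. World frame = base frame: x ahead of the robot, y to its left, z up, the work surface at z = 0. Lengths are in m, angles in rad, forces in N, time in s.
With the tool pointing down it reaches from about 0.225 to 0.875 m from the base axis. Payload 3.4 kg.
Tool frame: the origin (TCP) lies on the centre line of the jaws, within the pads' length; the fingertips stand 22 mm ahead of it and the grasp point (between the pads) lies 3 mm ahead of it; z points along the fingers, y is the line along which they close (so a half turn about z gives the same grasp; the last joint's range is limited). The gripper opens to 85 mm and grips with 20 to 120 N. Pads are 22 mm wide; open, the fingers measure 114 mm over their backs; the gripper's body (76 mm by 85 mm) begins 54 mm behind the grasp point. The pads swing forward as they close: fully open they stand 13 mm farther back than shut.
Start: joints at [1.126, 0.276, 1.505, -0, 1.361, -0.121], TCP at [0.183, 0.545, 0.253] pointing down, gripper open.
Joint ranges: [-2.89, 2.89], [-0.75, 2.08], [0.22, 2.7], [-1.18, 4.32], [0.11, 2.71], [-2.7, 2.7]. Speed limits (rad/s): [2.57, 2.57, 3.14, 3.14, 3.14, 3.14].

### API

Orientations are given as a unit quaternion [w, x, y, z].
In Python, from rig import manip, cams, workorder, status gives the robot as it stands (manip), with the cameras (cams), the job (workorder) and the readings (status).
- The arm moves only by the shell command python3 steer.py FILE [OPENING] [FORCE], which reads ROWS from the file FILE. ROWS is a JSON list of rows, 1 to 5 of them, each an object with the fields d (a list: dx, dy, dz in m), twist (a turn about the tool's z in rad); a field left out counts as zero; each row shifts and turns the commanded pose from where the row before left it, along the tool's axes as they then stand; what a row does not reach is not made up. A row lasts 1/12 s, in which the tool goes at most 0.0417 m and 0.125 rad, less where a joint would pass 70% of its speed; a pose out of reach is approached as far as the arm can. OPENING is the finger opening in m, set as the command begins (- or left out keeps the last). The fingers move at their own pace and stop on an object; FORCE is the grip in N (left out, the last holds). Time passes only in rows, so rows that do not move let the fingers close. It prints the time, the measured TCP pose, the force, the opening and the grip force at its end. Input that does not fit is refused with a message, and nothing moves.
- status.get_state(): the state, without advancing time (a new reading comes with each control period).
- cams.get_image(name): name is "scene" or "side" or "wrist"; returns a dict with "img" (420x560x3 uint8, red, green, blue), "camera_matrix" (3x3 intrinsics, pixels), "T" (4x4, takes a point from camera to world coordinates); the wrist camera has in their place "hand_eye" (4x4, takes a point from camera to tool coordinates, whose origin is the TCP and whose axes are the flange's). Camera axes: x right, y down, z forward; pixel columns grow to the right and rows downward; lengths in m; the calibration is good to about 2 mm. A picture is of the moment at which its call begins: read the wrist's pose just before it. There is no depth.
- workorder.sign_off(): hands the job in; it is judged then, once.
The state is a dict: "clock": time; "qpos": joint angles; "qd": joint speeds; "effort": joint torques, N m; "position": TCP position; "ee_rot": TCP orientation; "contact_force": force on the tool from outside, world axes, zero at the start; "moment": the same for the moment, N m; "width": finger opening in m; "gripper_force": force on a finger pad.
Only numpy, scipy, OpenCV 4.12 (cv2) and the standard library are available. Lean on these libraries where they do the work, as an engineer would, in place of code of your own. Each camera call takes 0.05 s, during which the arm holds its last target. There are 200 camera calls.

## Working session

There is one attempt and no reset: what is moved stays moved. The work goes in short steps, Python scripts to look and compute and a shell command to move; the robot and the scene stay as the last step left them, time stands still between calls to the robot, and variables do not carry over. Pictures are saved under pics/ and viewed, at most 10 in all, crops included, and the job is handed in when it is done.

```bash
ls; mkdir -p pics; python3 - <<'E'
from rig import manip, cams, workorder, status
import cv2,numpy as np
print(status.get_state())
for n in("scene","side","wrist"):
    d=cams.get_image(n); cv2.imwrite(f"pics/{n}0.png",d["img"][:,:,::-1]); np.savez(f"pics/{n}0.npz",**d)
    print(n,{k:np.round(v,4).tolist() for k,v in d.items() if k!="img"})
E
```

```text
pics
rig.py
steer.py
{'clock': 0.0, 'qpos': array([ 1.12599908e+00,  2.76627347e-01,  1.50615631e+00, -1.32381531e-05,
        1.36071164e+00, -1.20993077e-01]), 'qd': array([-0.0004202 ,  0.00045943,  0.00098436,  0.00074372, -0.00047208,
       -0.00119136]), 'effort': array([ 7.75609369e-04, -4.16756237e+01, -2.45808184e+01,  1.22787907e-05,
        1.06704500e-02, -3.33018068e-05]), 'position': array([0.18273937, 0.54466117, 0.252412  ]), 'ee_rot': array([-2.59333290e-04,  1.61194268e-01,  9.86922238e-01, -9.15312032e-04]), 'contact_force': array([ 0.42934204, -0.13327371,  0.51104438]), 'moment': array([ 0.01472139,  0.01639751, -0.03624157]), 'gripper_force': 0.0, 'width': 0.0851262246693942}
scene {'camera_matrix': [[388.7399, 0.0, 275.0804], [0.0, 388.7399, 205.0101], [0.0, 0.0, 1.0]], 'T': [[-0.8039, 0.3581, -0.4749, 0.9263], [0.5947, 0.468, -0.6537, 0.5894], [-0.0118, -0.8079, -0.5892, 0.6072], [0.0, 0.0, 0.0, 1.0]]}
side {'camera_matrix': [[382.4051, 0.0, 274.0429], [0.0, 382.4051, 205.9891], [0.0, 0.0, 1.0]], 'T': [[0.9928, -0.0775, 0.0916, 0.3842], [-0.1187, -0.7468, 0.6544, -0.7019], [0.0177, -0.6605, -0.7506, 0.8658], [0.0, 0.0, 0.0, 1.0]]}
wrist {'camera_matrix': [[330.237, 0.0, 274.4944], [0.0, 330.237, 213.03], [0.0, 0.0, 1.0]], 'hand_eye': [[0.0006, -0.9512, -0.3087, 0.0787], [1.0, 0.0005, 0.0003, 0.0], [-0.0001, -0.3087, 0.9512, -0.1211], [0.0, 0.0, 0.0, 1.0]]}
```

View pics/scene0.png

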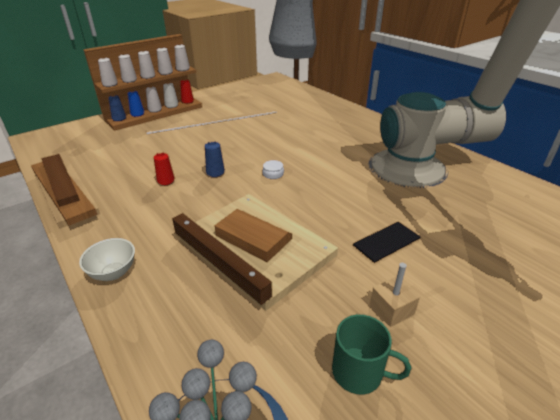

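View pics/side0.png

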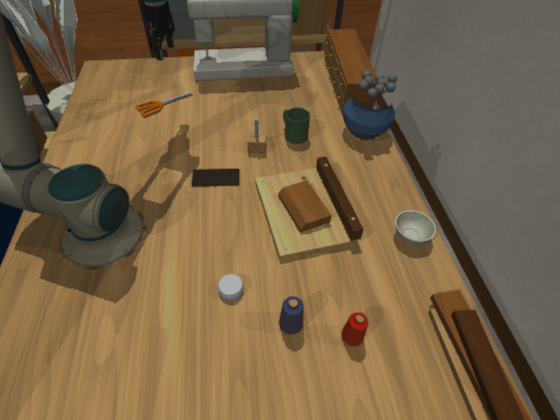

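The scene view shows the pin at about (400,278) in its holder (395,300), the bed with its hole near (279,273), the blank at (253,233) and the fence. In the side view the pin is at (256,130), the bed is around (300,215) and the cones are at (291,315) and (355,330). I'll enlarge both views to get exact pixels.

```bash
python3 - <<'E'
import cv2,numpy as np
a=cv2.imread("pics/scene0.png")[190:330,165:425]; b=cv2.imread("pics/side0.png")[110:265,235:370]
A=cv2.resize(a,None,fx=3,fy=3,interpolation=cv2.INTER_CUBIC); cv2.imwrite("pics/c1.png",A)
B=cv2.resize(b,None,fx=3.8,fy=3.8,interpolation=cv2.INTER_CUBIC); cv2.imwrite("pics/c2.png",B);print(A.shape,B.shape)
E
```

```text
(420, 780, 3) (589, 513, 3)
```

View pics/c1.png

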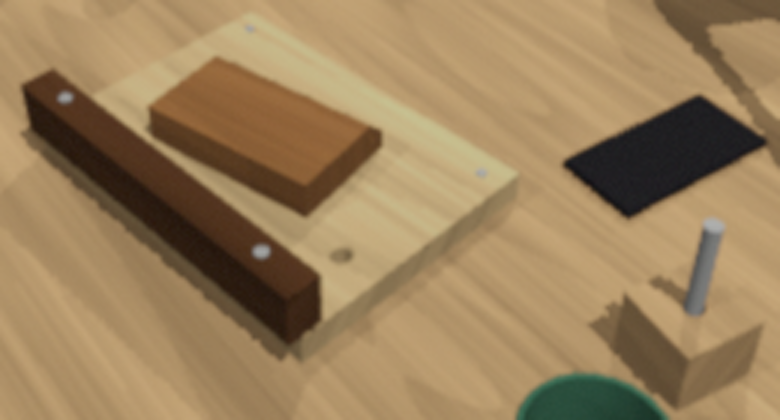

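View pics/c2.png

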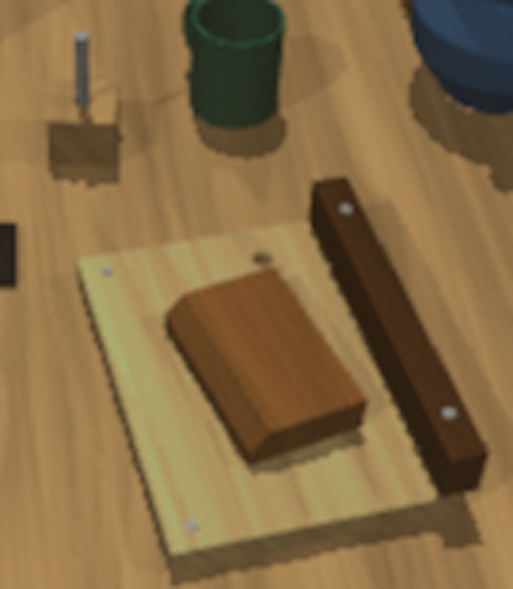

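```bash
cat >h.py <<'E'
import numpy as np
from scipy.spatial.transform import Rotation as R
def ray(d,u,v):
    p=np.linalg.inv(d["camera_matrix"])@[u,v,1]; T=d["T"]; return T[:3,3],T[:3,:3]@p
def plane(d,u,v,z):
    o,r=ray(d,u,v); return o+r*(z-o[2])/r[2]
def tri(o1,r1,o2,r2):
    r1=r1/np.linalg.norm(r1);r2=r2/np.linalg.norm(r2)
    s=np.linalg.lstsq(np.c_[r1,-r2],o2-o1,rcond=None)[0]; a=o1+s[0]*r1;b=o2+s[1]*r2
    return (a+b)/2,np.linalg.norm(a-b)
JY=None
def wcam(img,st):
    q=st["ee_rot"];T=np.eye(4);T[:3,:3]=R.from_quat([q[1],q[2],q[3],q[0]]).as_matrix();T[:3,3]=st["position"]
    return dict(camera_matrix=img["camera_matrix"],T=T@img["hand_eye"])
E
python3 - <<'E'
from h import *
np.set_printoptions(precision=4,suppress=True)
S=dict(np.load("pics/scene0.npz"));D=dict(np.load("pics/side0.npz"))
s=lambda u,v:((u+.5)/3-.5+165,(v+.5)/3-.5+190); d=lambda u,v:((u+.5)/3.8-.5+235,(v+.5)/3.8-.5+110)
P=dict(NL=((518,176),(80,260),.024),NR=((250,13),(172,555),.024),hole=((342,255),(262,259),.024),bFL=((306,187),(272,270),.056),bFR=((150,108),(364,403),.056),
pintop=((713,224),(82,36),.110),pinbase=((696,308),(84,105),.05),fFL=((290,300),(347,181),.069),fNR=((55,70),(440,490),.069),sc1=((481,173),(106,272),.024))
W={}
for k,(a,b,z) in P.items():
    p,g=tri(*ray(S,*s(*a)),*ray(D,*d(*b)))
    W[k]=(plane(S,*s(*a),z)+plane(D,*d(*b),z))/2
    print(k,p,"gap",round(g,4),"S",plane(S,*s(*a),z)[:2],"D",plane(D,*d(*b),z)[:2])
y=W["NL"]-W["NR"];print("len",np.linalg.norm(y),"yaw",np.arctan2(-y[0],y[1]))
y=W["bFL"]-W["bFR"];print("len",np.linalg.norm(y),"yaw",np.arctan2(-y[0],y[1]))
a=np.arctan2(*(lambda y:(-y[0],y[1]))(W["NL"]-W["NR"]))
Rj=np.array([[np.cos(a),-np.sin(a)],[np.sin(a),np.cos(a)]])
m=(W["NL"]+W["NR"])[:2]/2; o=m+Rj@[.11,0];print("jig",o,"hole pred",o+Rj@[.04,.115],"yaw",a)
for k in W: print(k,Rj.T@(W[k][:2]-o))
E
```

```text
NL [0.4432 0.155  0.023 ] gap 0.0009 S [0.4436 0.1558] D [0.4435 0.1536]
NR [ 0.4823 -0.1424  0.023 ] gap 0.0014 S [ 0.4838 -0.1412] D [ 0.4815 -0.1427]
hole [0.5935 0.1404 0.0232] gap 0.0001 S [0.594 0.141] D [0.5932 0.1396]
bFL [0.5919 0.0972 0.0532] gap 0.0003 S [0.5937 0.0996] D [0.5911 0.0946]
bFR [ 0.6351 -0.045   0.0528] gap 0.0001 S [ 0.6368 -0.0414] D [ 0.6341 -0.0476]
pintop [0.4621 0.3261 0.1206] gap 0.0001 S [0.4519 0.3203] D [0.4632 0.3407]
pinbase [0.4613 0.3269 0.0473] gap 0.0035 S [0.4615 0.3285] D [0.4623 0.3218]
fFL [0.6672 0.183  0.0656] gap 0.0039 S [0.6669 0.1862] D [0.6676 0.1781]
fNR [ 0.6713 -0.1297  0.0545] gap 0.0022 S [ 0.6789 -0.1113] D [ 0.6651 -0.1395]
sc1 [0.4633 0.1373 0.0243] gap 0.0002 S [0.4629 0.137 ] D [0.4635 0.1375]
len 0.2992287628839373 yaw 0.13101894843440634
len 0.14799888299242303 yaw 0.29517249134101503
jig [0.5722 0.0207] hole pred [0.5968 0.14  ] yaw 0.13101894843440634
NL [-0.11    0.1496]
NR [-0.11   -0.1496]
hole [0.0369 0.1157]
bFL [0.03   0.0731]
bFR [ 0.0542 -0.0729]
pintop [-0.0731  0.3221]
pinbase [-0.0695  0.3162]
fFL [0.1154 0.1476]
fNR [ 0.0799 -0.1579]
sc1 [-0.0928  0.1298]
```

```bash
cat >to.py <<'E'
import sys
from h import *
from rig import manip, cams, workorder, status
# usage: to.py x y z [yaw of tool y (world)] : remaining shift along the tool's axes, turn about tool z
def main(x,y,z,yaw=None):
    st=status.get_state();q=st["ee_rot"];M=R.from_quat([q[1],q[2],q[3],q[0]]).as_matrix()
    w=np.arctan2(M[1,1],M[0,1]);t=0 if yaw is None else -((yaw-w+np.pi/2)%np.pi-np.pi/2)
    print("shift",np.round(M.T@(np.array([x,y,z])-st["position"]),4),"turn",round(t,4),"tooly",round(w,3),"tilt",round(np.arccos(-M[2,2]),4),"F",np.round(st["contact_force"],2),"q6",round(st["qpos"][5],2))
main(*map(float,sys.argv[1:]))
E
python3 to.py .462 .3262 .25 1.702
python3 - <<'E'
from h import *
S=dict(np.load("pics/scene0.npz"));D=dict(np.load("pics/side0.npz"))
for n,u,v in (("mug rim centre",361,336),):print(n,plane(S,u,v,.095))
print("mug side",plane(D,297,115,.095))
E
```

```text
shift [-0.3343 -0.1184  0.0027] turn -0.455 tooly 1.247 tilt 0.0014 F [-0.49 -0.9  -0.35] q6 -0.12
mug rim centre [0.610935   0.37326981 0.095     ]
mug side [0.60490563 0.37150435 0.095     ]
```

```bash
echo '[{"d": [-0.036,-0.013,0]},{"d": [-0.036,-0.013,0]},{"d": [-0.036,-0.013,0]},{"d": [-0.036,-0.013,0]},{"d": [-0.036,-0.013,0]}]' > next.json && python3 steer.py next.json 0.05; echo '[{"d": [-0.036,-0.013,0]},{"d": [-0.036,-0.013,0]},{"d": [-0.036,-0.013,0]},{"d": [-0.036,-0.013,0]},{"d": [-0.01,-0.001,0]}]' > next.json && python3 steer.py next.json; echo '[{"twist": -0.114},{"twist": -0.114},{"twist": -0.114},{"twist": -0.114},{}]' > next.json && python3 steer.py next.json; python3 to.py .462 .3262 .097 1.702
```

```text
clock: 0.57
position: [0.3338, 0.425, 0.2531]
ee_rot: [-0.0, 0.161, 0.987, -0.0]
contact_force: [1.1, 0.3, 0.7]
width: 0.0503
gripper_force: 0.0
clock: 0.98
position: [0.4661, 0.3232, 0.2529]
ee_rot: [0.001, 0.163, 0.987, -0.001]
contact_force: [0.1, 1.0, 0.7]
width: 0.0501
gripper_force: 0.0
clock: 1.4
position: [0.4617, 0.3272, 0.253]
ee_rot: [-0.0, -0.067, 0.998, 0.0]
contact_force: [0.5, -0.3, -0.6]
width: 0.0498
gripper_force: 0.0
shift [-0.0003 -0.001   0.156 ] turn 0.0028 tooly 1.705 tilt 0.0009 F [ 0.49 -0.34 -0.58] q6 -1.21
```

```bash
python3 - <<'E'
from h import *
from rig import manip, cams, workorder, status
import cv2
st=status.get_state();d=cams.get_image("wrist");cv2.imwrite("pics/w1.png",d["img"][:,:,::-1])
c=wcam(d,st)
W=np.linalg.inv(c["T"])
for n,p in (("pintop",(.462,.3262,.12)),("hole",(.5945,.1402,.024)),("pinbase",(.462,.3262,.05))):
    x=c["camera_matrix"]@(W@[*p,1])[:3];print(n,x[:2]/x[2])
np.savez("pics/w1.npz",**c)
E
```

```text
pintop [273.35698988 208.97137782]
hole [102.55247257 270.91181931]
pinbase [273.53764488 188.38005698]
```

View pics/w1.png

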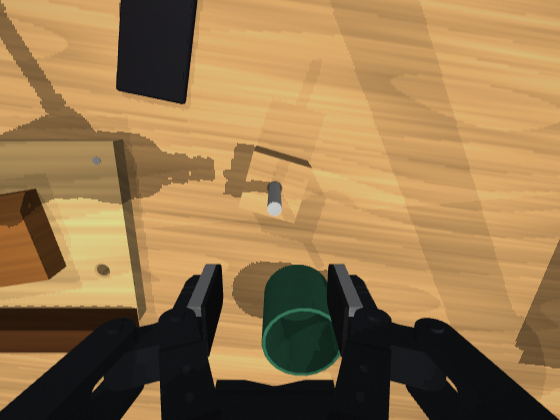

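The wrist view shows the pin top at (274,209) and the bed hole at (103,270), both within 1 px of prediction. I'll descend and grip.

```bash
echo '[{"d": [0,-0.001,0.038]},{"d": [0,0,0.038]},{"d": [0,0,0.038]},{"d": [0,0,0.03]},{"d": [0,0,0.011]}]' > next.json && python3 steer.py next.json 0.05; echo '[{},{},{},{},{}]' > next.json && python3 steer.py next.json 0 50;echo '[{},{},{},{}]' > next.json && python3 steer.py next.json 0 50; python3 to.py .594 .1402 .21 1.702
```

```text
clock: 1.87
position: [0.459, 0.3246, 0.0936]
ee_rot: [-0.004, -0.065, 0.998, -0.002]
contact_force: [-0.6, 0.2, -0.2]
width: 0.0502
gripper_force: 0.0
clock: 2.28
position: [0.463, 0.3266, 0.0998]
ee_rot: [0.001, -0.066, 0.998, 0.001]
contact_force: [0.3, 0.8, 2.0]
width: 0.0105
gripper_force: 48.6
clock: 2.62
position: [0.4631, 0.3266, 0.0997]
ee_rot: [0.001, -0.066, 0.998, 0.001]
contact_force: [0.5, 0.5, 6.6]
width: 0.0104
gripper_force: 48.8
shift [-0.1056 -0.2018 -0.1102] turn 0.0008 tooly 1.703 tilt 0.003 F [0.48 0.51 6.6 ] q6 -1.21
```

```bash
echo '[{"d": [0,0,-0.01]},{"d": [0,0,-0.025]},{"d": [0,0,-0.035]},{"d": [0,0,-0.03]},{}]' > next.json && python3 steer.py next.json; echo '[{"d": [-0.018,-0.034,0]},{"d": [-0.018,-0.034,0]},{"d": [-0.018,-0.034,0]},{"d": [-0.018,-0.034,0]},{"d": [-0.018,-0.034,0]}]' > next.json && python3 steer.py next.json; echo '[{"d": [-0.014,-0.028,0]},{},{}]' > next.json && python3 steer.py next.json; python3 to.py .594 .1402 .2 1.702
python3 - <<'E'
from h import *
from rig import manip, cams, workorder, status
import cv2
st=status.get_state();print(st["width"],st["position"])
ims=[]
for n in("scene","side"):
    d=cams.get_image(n);np.savez(f"pics/{n}2.npz",**d)
    W=np.linalg.inv(d["T"]);x=d["camera_matrix"]@(W@[.594,.1402,.09,1])[:3];u,v=(x[:2]/x[2]).astype(int);print(n,u-50,v-75)
    ims.append(cv2.resize(d["img"][v-75:v+75,u-50:u+50,::-1],None,fx=4,fy=4,interpolation=cv2.INTER_CUBIC))
cv2.imwrite("pics/c3.png",np.hstack(ims))
E
```

```text
clock: 3.03
position: [0.4652, 0.3276, 0.205]
ee_rot: [0.005, -0.066, 0.998, 0.002]
contact_force: [1.1, 0.7, 0.2]
width: 0.0107
gripper_force: 49.3
clock: 3.45
position: [0.5738, 0.1678, 0.198]
ee_rot: [-0.001, -0.066, 0.998, -0.0]
contact_force: [0.7, -0.3, -0.7]
width: 0.0106
gripper_force: 49.3
clock: 3.7
position: [0.5916, 0.1418, 0.1975]
ee_rot: [-0.001, -0.064, 0.998, 0.0]
contact_force: [-0.7, 0.1, -0.4]
width: 0.0108
gripper_force: 49.3
shift [-0.0022 -0.0018 -0.0025] turn -0.0023 tooly 1.7 tilt 0.0019 F [-0.75  0.06 -0.45] q6 -1.58
0.010818578016923758 [0.59159961 0.14175193 0.19750332]
scene 228 175
side 255 86
```

View pics/c3.png

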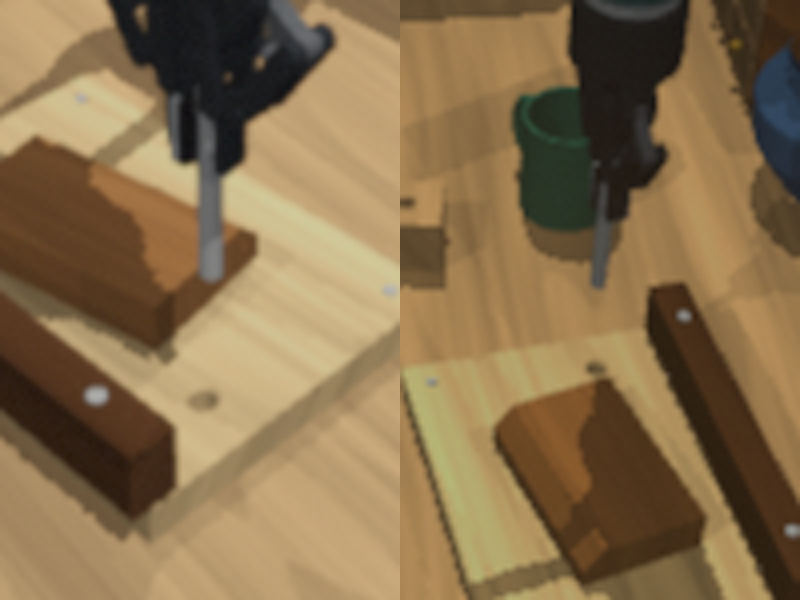

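Pin held upright. Its foot is at crop pixels (211,278) in the scene half and (198,284) in the side half. The hole is at (203,400) and (196,369).

```bash
python3 - <<'E'
from h import *
np.set_printoptions(precision=4,suppress=True)
S=dict(np.load("pics/scene2.npz"));D=dict(np.load("pics/side2.npz"))
s=lambda u,v:((u+.5)/4-.5+228,(v+.5)/4-.5+175); d=lambda u,v:((u+.5)/4-.5+255,(v+.5)/4-.5+86)
for n,a,b in(("foot",(211,278),(198,285)),("hole",(203,400),(196,369)),("mid",(207,190),(205,190))):
    print(n,*tri(*ray(S,*s(*a)),*ray(D,*d(*b))),plane(S,*s(*a),.024)[:2],plane(D,*d(*b),.024)[:2])
E
```

```text
foot [0.59   0.1434 0.1073] 0.0018102026744612073 [0.5351 0.0689] [0.6118 0.2369]
hole [0.5937 0.1399 0.0231] 0.0004422659484492637 [0.5944 0.1405] [0.5933 0.1392]
mid [0.598  0.1607 0.1786] 0.01356260607283736 [0.4894 0.0046] [0.6394 0.3607]
```

```bash
echo '[{"d": [-0.003,-0.004,0]},{"d": [0,0,0.035]},{"d": [0,0,0.033]},{},{}]' > next.json && python3 steer.py next.json
python3 - <<'E'
from h import *
from rig import manip, cams, workorder, status
import cv2
st=status.get_state();print(st["width"],st["position"])
ims=[]
for n in("scene","side"):
    d=cams.get_image(n);np.savez(f"pics/{n}3.npz",**d)
    W=np.linalg.inv(d["T"]);x=d["camera_matrix"]@(W@[.594,.1402,.045,1])[:3];u,v=(x[:2]/x[2]).astype(int);print(n,u-25,v-35)
    ims.append(cv2.resize(d["img"][v-35:v+35,u-25:u+25,::-1],None,fx=8,fy=8,interpolation=cv2.INTER_CUBIC))
cv2.imwrite("pics/c4.png",np.hstack(ims))
E
```

```text
clock: 4.22
position: [0.593, 0.1406, 0.129]
ee_rot: [-0.002, -0.067, 0.998, -0.0]
contact_force: [0.7, -0.2, -0.4]
width: 0.0106
gripper_force: 49.3
0.010587104619526062 [0.59303357 0.14062254 0.12900071]
scene 253 232
side 279 137
```

View pics/c4.png

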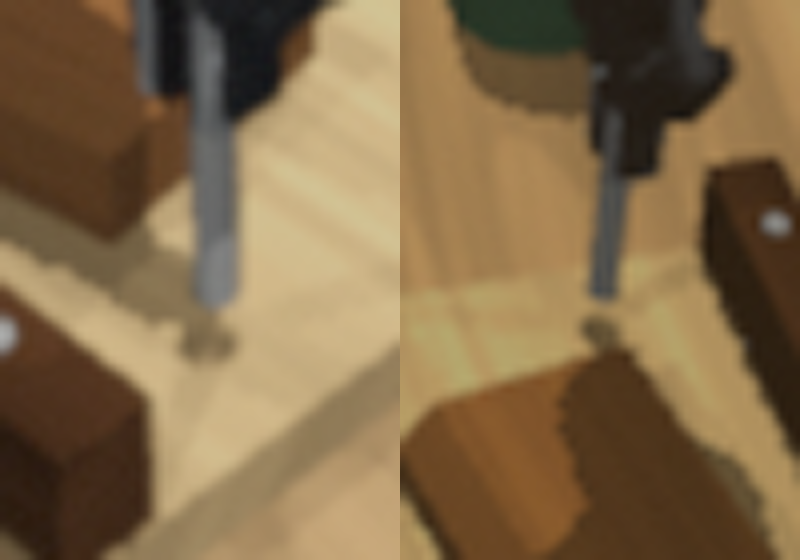

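The pin foot is just above the hole: foot at crop (214,297) and (203,293), hole at (208,346) and (203,331).

```bash
python3 - <<'E'
from h import *
np.set_printoptions(precision=4,suppress=True)
S=dict(np.load("pics/scene3.npz"));D=dict(np.load("pics/side3.npz"))
s=lambda u,v:((u+.5)/8-.5+253,(v+.5)/8-.5+232); d=lambda u,v:((u+.5)/8-.5+279,(v+.5)/8-.5+137)
for n,a,b in(("foot",(214,297),(203,293)),("hole",(208,346),(203,331))):
    print(n,*tri(*ray(S,*s(*a)),*ray(D,*d(*b))))
for n,f,h,g in(("S",(214,297),(208,346),S),("D",(203,293),(203,331),D)):
    m=s if n=="S" else d; print(plane(g,*m(*f),.039)-plane(g,*m(*h),.024))
E
```

```text
foot [0.5933 0.1421 0.0416] 0.00031635170216242335
hole [0.5942 0.1402 0.0229] 0.0008045103936183834
[-0.0028 -0.0011  0.015 ]
[-0.0001  0.0059  0.015 ]
```

```bash
echo '[{"d": [-0.001,-0.002,0]},{},{"d": [0,0,0.01]},{"d": [0,0,0.006]},{"d": [0,0,0.003]}]' > next.json && python3 steer.py next.json; echo '[{"d": [0,0,0.004]},{"d": [0,0,0.003]},{"d": [0,0,0.001]}]' > next.json && python3 steer.py next.json; python3 to.py .594 .139 .09 1.702
```

```text
clock: 4.73
position: [0.5955, 0.1381, 0.1103]
ee_rot: [-0.001, -0.066, 0.998, 0.0]
contact_force: [-0.1, 0.3, -0.7]
width: 0.0105
gripper_force: 49.3
clock: 4.98
position: [0.5957, 0.1382, 0.1025]
ee_rot: [-0.001, -0.066, 0.998, 0.0]
contact_force: [-0.6, 0.7, -0.4]
width: 0.0108
gripper_force: 49.3
shift [0.0016 0.001  0.0125] turn 0.0008 tooly 1.703 tilt 0.0013 F [-0.6   0.66 -0.4 ] q6 -1.59
```

No contact force with the foot about 11 mm below the bed top, so it is in the hole. Continuing down.

```bash
echo '[{"d": [0,0,0.004]},{"d": [0,0,0.004]},{"d": [0,0,0.003]},{"d": [0,0,0.001]},{}]' > next.json && python3 steer.py next.json; echo '[{"d": [0,0,0.002]},{}]' > next.json && python3 steer.py next.json
```

```text
clock: 5.4
position: [0.5959, 0.1382, 0.0908]
ee_rot: [-0.0, -0.066, 0.998, 0.0]
contact_force: [-0.2, 1.7, -1.9]
width: 0.0105
gripper_force: 49.2
clock: 5.57
position: [0.5963, 0.1382, 0.0897]
ee_rot: [0.0, -0.066, 0.998, 0.0]
contact_force: [0.2, 1.8, 0.8]
width: 0.0106
gripper_force: 49.8
```

```bash
echo '[{},{},{},{},{}]' > next.json && python3 steer.py next.json 0.04; echo '[{"d": [0,0,-0.02]},{"d": [0,0,-0.03]},{"d": [0,0,-0.035]},{"d": [0,0,-0.035]},{}]' > next.json && python3 steer.py next.json; 
cat >m.py <<'E'
import sys
from h import *
from rig import manip, cams, workorder, status
import cv2
np.set_printoptions(precision=4,suppress=True)
k=sys.argv[1];st=status.get_state()
# jig frame from first measurement (yaw from bed edge and hole)
a=.131;J=np.array([[np.cos(a),-np.sin(a)],[np.sin(a),np.cos(a)]]);o=np.array([.5938,.1402])-J@[.04,.115]
tp=J.T@(st["position"][:2]-o);print("jig o",o,"tcp in jig",tp,st["position"][2])
ims=[]
for n,z in (("scene",3.2),("side",3.2)):
    d=cams.get_image(n);np.savez(f"pics/{n}{k}.npz",**d);W=np.linalg.inv(d["T"])
    x=d["camera_matrix"]@(W@[*(o+J@[.02,.0]),.04,1])[:3];u,v=(x[:2]/x[2]).astype(int);print(n,u-62,v-75)
    ims.append(cv2.resize(d["img"][v-75:v+75,u-62:u+62,::-1],None,fx=z,fy=z,interpolation=cv2.INTER_CUBIC))
cv2.imwrite(f"pics/m{k}.png",np.hstack(ims))
E
python3 m.py 5
```

```text
clock: 5.98
position: [0.5963, 0.1378, 0.0893]
ee_rot: [0.0, -0.066, 0.998, -0.0]
contact_force: [-0.2, 0.1, -0.4]
width: 0.0401
gripper_force: 0.0
clock: 6.4
position: [0.6003, 0.1385, 0.2171]
ee_rot: [0.007, -0.066, 0.998, 0.0]
contact_force: [1.5, 1.0, -0.1]
width: 0.0402
gripper_force: 0.0
jig o [0.5692 0.021 ] tcp in jig [0.0462 0.1124] 0.21710814460295186
scene 186 162
side 247 126
```

View pics/m5.png

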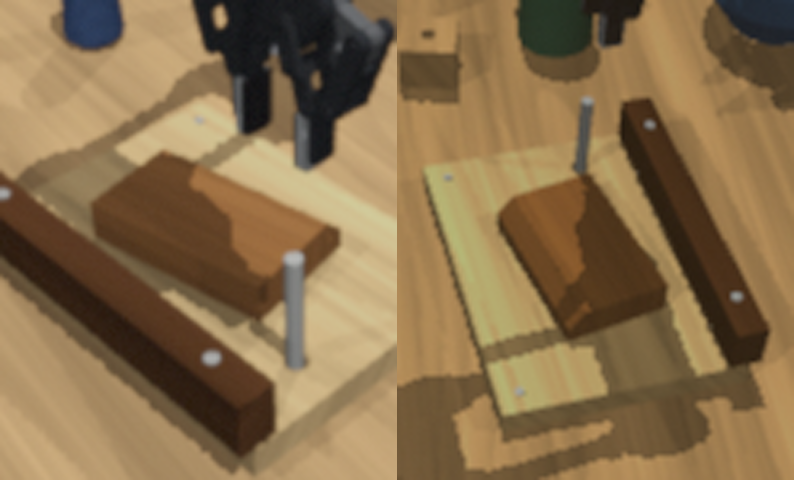

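The pin stands upright in the hole (top at crop (293,258) and (190,102)), and the blank has not moved. I'll check the pin's depth, then go behind the blank.

```bash
python3 - <<'E'
from h import *
S=dict(np.load("pics/scene5.npz"));D=dict(np.load("pics/side5.npz"))
s=lambda u,v:((u+.5)/3.2-.5+186,(v+.5)/3.2-.5+162); d=lambda u,v:((u+.5)/3.2-.5+247,(v+.5)/3.2-.5+126)
for a,b in (((293,258),(190,102)),):print("pin top",*tri(*ray(S,*s(*a)),*ray(D,*d(*b))))
E
echo '[{"d": [0.025,-0.025,0]},{"d": [0.025,-0.025,0]},{"d": [0.025,-0.025,0]},{"d": [0.025,-0.025,0]},{"d": [0.025,-0.025,0]}]' > next.json && python3 steer.py next.json 0; echo '[{"d": [0,0,0.04]},{"d": [0,0,0.04]},{"d": [0,0,0.04]},{"d": [0,0,0.025]},{}]' > next.json && python3 steer.py next.json; sed -i '/^ims/i if k=="-": sys.exit()' m.py; python3 m.py -; python3 to.py .48 .0 .05 1.702
```

```text
pin top [0.59396942 0.13761908 0.10977527] 0.000539369310781743
clock: 6.92
position: [0.4863, -0.0032, 0.2074]
ee_rot: [-0.002, -0.066, 0.998, 0.0]
contact_force: [0.4, -0.4, 0.7]
width: -0.0001
gripper_force: 0.0
clock: 7.33
position: [0.4828, -0.0018, 0.0585]
ee_rot: [-0.007, -0.066, 0.998, 0.002]
contact_force: [-1.0, 0.1, 0.3]
width: 0.0001
gripper_force: 0.0
jig o [0.5692 0.021 ] tcp in jig [-0.0886 -0.0113] 0.058459965050193366
shift [0.0024 0.0021 0.0085] turn 0.0005 tooly 1.702 tilt 0.0145 F [-1.    0.06  0.25] q6 -1.85
```

```bash
echo '[{"d": [0,0,0.003]},{"d": [0,0,0.002]},{"d": [-0.008,0,0]},{"d": [-0.008,0,0]},{"d": [-0.008,0,0]}]' > next.json && python3 steer.py next.json; python3 m.py -; echo '[{"d": [-0.006,0,0]},{"d": [-0.006,0,0]},{"d": [-0.006,0,0]},{"d": [-0.006,0,0]}]' > next.json && python3 steer.py next.json; python3 m.py -;  echo '[{"d": [-0.004,0,0]},{"d": [-0.004,0,0]},{"d": [-0.004,0,0]},{}]' > next.json && python3 steer.py next.json; python3 m.py -
```

```text
clock: 7.75
position: [0.5146, 0.0008, 0.0608]
ee_rot: [0.002, -0.066, 0.998, -0.0]
contact_force: [-1.6, -0.4, 1.1]
width: 0.0003
gripper_force: 1.4
jig o [0.5692 0.021 ] tcp in jig [-0.0568 -0.0128] 0.06078947805081439
clock: 8.08
position: [0.5329, 0.0041, 0.0605]
ee_rot: [-0.004, -0.067, 0.998, 0.0]
contact_force: [-9.7, -0.9, 12.9]
width: 0.0003
gripper_force: 8.1
jig o [0.5692 0.021 ] tcp in jig [-0.0381 -0.012 ] 0.06045791584295085
clock: 8.42
position: [0.5455, 0.0058, 0.0605]
ee_rot: [-0.003, -0.067, 0.998, 0.0]
contact_force: [-8.1, -1.0, 11.5]
width: -0.0003
gripper_force: 7.6
jig o [0.5692 0.021 ] tcp in jig [-0.0254 -0.0119] 0.060462343500519086
```

The tips are riding on the foot of the bevel, so I'll back off and go lower, onto the upright face.

```bash
echo '[{"d": [0.012,0,0]},{"d": [0.002,0,0]},{"d": [0,0,0.006]},{}]' > next.json && python3 steer.py next.json; python3 m.py -; echo '[{"d": [-0.007,0,0]},{"d": [-0.007,0,0]},{"d": [-0.004,0,0]},{}]' > next.json && python3 steer.py next.json; python3 m.py -
```

```text
clock: 8.75
position: [0.535, 0.0038, 0.0528]
ee_rot: [0.0, -0.066, 0.998, 0.0]
contact_force: [-0.3, -0.1, -0.8]
width: 0.0
gripper_force: 0.0
jig o [0.5692 0.021 ] tcp in jig [-0.0362 -0.0126] 0.052815049508857806
clock: 9.08
position: [0.5449, 0.0066, 0.052]
ee_rot: [-0.009, -0.067, 0.998, 0.001]
contact_force: [-15.1, -0.8, 9.4]
width: 0.0
gripper_force: 7.3
jig o [0.5692 0.021 ] tcp in jig [-0.026 -0.011] 0.051984605102645826
```

```bash
cat >b.py <<'E'
# blank in the side view: brown mask -> polygon corners, put on the plane of the blank's top (z=.056), in jig axes
from h import *
from rig import manip, cams, workorder, status
import cv2
np.set_printoptions(precision=4,suppress=True)
a=.131;J=np.array([[np.cos(a),-np.sin(a)],[np.sin(a),np.cos(a)]]);o=np.array([.5938,.1402])-J@[.04,.115]
for n in ("side","scene"):
    d=cams.get_image(n);np.savez(f"pics/b_{n}.npz",**d);im=d["img"]
    h=cv2.cvtColor(im,cv2.COLOR_RGB2HSV).astype(int);W=np.linalg.inv(d["T"])
    bed=np.array([[*(o+J@p),.056] for p in((-.11,-.16),(-.11,.15),(.085,.15),(.085,-.16))])
    x=(d["camera_matrix"]@((W[:3,:3]@bed.T)+W[:3,3:]));x=(x[:2]/x[2]).T
    roi=np.zeros(im.shape[:2],np.uint8);cv2.fillPoly(roi,[x.astype(np.int32)],1)
    m=((h[...,0]<15)&(h[...,1]>140)&(h[...,2]>60)&(roi>0)).astype(np.uint8)
    cs,_=cv2.findContours(m,0,1);c=max(cs,key=cv2.contourArea);p=cv2.approxPolyDP(cv2.convexHull(c),2.5,True)[:,0]
    print(n,cv2.contourArea(c))
    for u,v in p:print((int(u),int(v)),J.T@(plane(d,u,v,.056)[:2]-o))
E
python3 b.py
```

```text
side 280.0
(313, 180) [0.0521 0.0682]
(331, 196) [ 0.0825 -0.0065]
(326, 209) [ 0.0516 -0.0503]
(322, 210) [ 0.0395 -0.0512]
(309, 198) [0.0179 0.0008]
(307, 186) [0.0269 0.0483]
scene 1547.5
(204, 230) [ 0.085  -0.0751]
(219, 222) [ 0.0439 -0.0744]
(237, 221) [ 0.0125 -0.0482]
(269, 236) [-0.0035  0.0414]
(273, 252) [0.0253 0.084 ]
(254, 269) [0.0855 0.0929]
```

```bash
python3 m.py 6
```

```text
jig o [0.5692 0.021 ] tcp in jig [-0.026  -0.0111] 0.052002914360907364
scene 186 162
side 247 126
```

View pics/m6.png

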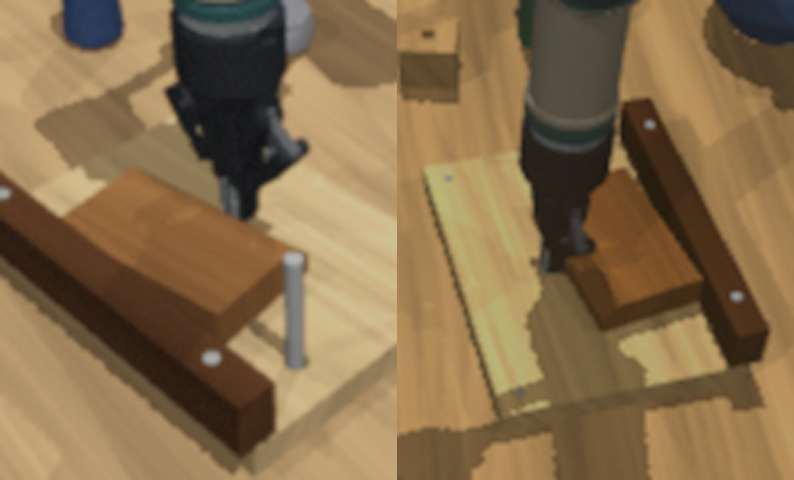

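The blank's right far corner is on the fence, but its left end is still off it, at scene crop (218,318). I'll push again farther left to turn it square.

```bash
echo '[{"d": [0.014,0,0]},{"d": [0.01,0,0]},{"d": [0,0.025,0]},{"d": [0,0.025,0]},{}]' > next.json && python3 steer.py next.json; python3 m.py -; echo '[{"d": [-0.007,0,0]},{"d": [-0.007,0,0]},{"d": [-0.006,0,0]},{"d": [-0.004,0,0]},{}]' > next.json && python3 steer.py next.json; python3 m.py -
```

```text
clock: 9.7
position: [0.5218, 0.0554, 0.0534]
ee_rot: [0.0, -0.067, 0.998, 0.001]
contact_force: [-0.4, 0.2, -0.4]
width: -0.0001
gripper_force: 0.0
jig o [0.5692 0.021 ] tcp in jig [-0.0424  0.0403] 0.05340318081396001
clock: 10.12
position: [0.5475, 0.0551, 0.0532]
ee_rot: [0.001, -0.066, 0.998, -0.0]
contact_force: [0.3, 0.4, 0.4]
width: 0.0
gripper_force: 0.0
jig o [0.5692 0.021 ] tcp in jig [-0.017   0.0367] 0.053216310398112
```

```bash
echo '[{"d": [-0.003,0,0]},{"d": [-0.003,0,0]},{}]' > next.json && python3 steer.py next.json; python3 m.py -; echo '[{"d": [-0.003,0,0]},{"d": [-0.003,0,0]},{}]' > next.json && python3 steer.py next.json; python3 m.py -
```

```text
clock: 10.37
position: [0.5482, 0.0555, 0.0529]
ee_rot: [-0.004, -0.066, 0.998, -0.0]
contact_force: [-8.2, -2.9, 4.6]
width: 0.0004
gripper_force: 3.6
jig o [0.5692 0.021 ] tcp in jig [-0.0162  0.037 ] 0.0529180636342466
clock: 10.62
position: [0.5486, 0.0557, 0.0526]
ee_rot: [-0.01, -0.067, 0.998, -0.001]
contact_force: [-17.2, -5.2, 13.3]
width: -0.0
gripper_force: 8.7
jig o [0.5692 0.021 ] tcp in jig [-0.0159  0.0371] 0.052649946729293504
```

The finger stops firmly at jig x = -0.016, which is where a blank flush against the fence should stop it. Next is the right end, after checking the cones' clearance.

```bash
python3 - <<'E'
from h import *
a=.131;J=np.array([[np.cos(a),-np.sin(a)],[np.sin(a),np.cos(a)]]);o=np.array([.5938,.1402])-J@[.04,.115]
S=dict(np.load("pics/scene0.npz"));D=dict(np.load("pics/side0.npz"))
for n,a,b in(("blue top",(213,146),(293,302)),("red top",(163,157),(357,318))):
    p,g=tri(*ray(S,*a),*ray(D,*b));print(n,p,g,"jig",J.T@(p[:2]-o))
S=dict(np.load("pics/scene6.npz"));s=lambda u,v:((u+.5)/3.2-.5+186,(v+.5)/3.2-.5+162)
print("blank FL",J.T@(plane(S,*s(218,318),.056)[:2]-o))
E
echo '[{"d": [0.02,0,0]},{"d": [0.015,0,-0.02]},{"d": [0,0,-0.04]},{"d": [0,0,-0.03]},{}]' > next.json && python3 steer.py next.json; python3 m.py -
```

```text
blue top [ 0.48552425 -0.31368763  0.09545184] 0.0016287322402284924 jig [-0.12663738 -0.32085503]
red top [ 0.61872074 -0.36090661  0.08471258] 0.00328971330867343 jig [-0.00075016 -0.3850683 ]
blank FL [0.07108444 0.0759062 ]
clock: 11.03
position: [0.5275, 0.0521, 0.1496]
ee_rot: [0.007, -0.066, 0.998, -0.001]
contact_force: [1.2, -0.7, 0.7]
width: -0.0001
gripper_force: 0.0
jig o [0.5692 0.021 ] tcp in jig [-0.0372  0.0363] 0.14957648591576483
```

```bash
echo '[{"d": [-0.0145,-0.034,0]},{"d": [-0.0145,-0.034,0]},{"d": [-0.0145,-0.034,0]},{"d": [-0.0145,-0.034,0]},{"d": [-0.0145,-0.034,0]}]' > next.json && python3 steer.py next.json; echo '[{"d": [0,0,0.035]},{"d": [0,0,0.035]},{"d": [0,0,0.015]},{"d": [0,0,0.003]},{}]' > next.json && python3 steer.py next.json; python3 m.py -; echo '[{"d": [0,0.008,0]},{"d": [0,0.008,0]},{"d": [0,0.008,0]},{}]' > next.json && python3 steer.py next.json; python3 m.py -
```

```text
clock: 11.45
position: [0.6182, -0.1084, 0.1432]
ee_rot: [0.001, -0.066, 0.998, -0.0]
contact_force: [0.1, 1.0, 0.3]
width: -0.0
gripper_force: 0.0
clock: 11.87
position: [0.6166, -0.1066, 0.0538]
ee_rot: [-0.001, -0.066, 0.998, 0.0]
contact_force: [-0.4, -0.9, 0.2]
width: -0.0
gripper_force: 0.0
jig o [0.5692 0.021 ] tcp in jig [ 0.0304 -0.1326] 0.05383614171004828
clock: 12.2
position: [0.6141, -0.0804, 0.0567]
ee_rot: [0.001, -0.067, 0.998, 0.0]
contact_force: [-0.5, 0.4, 0.3]
width: -0.0001
gripper_force: 0.0
jig o [0.5692 0.021 ] tcp in jig [ 0.0313 -0.1063] 0.056714388848990105
```

```bash
echo '[{"d": [0,0.006,0]},{"d": [0,0.006,0]},{"d": [0,0.006,0]},{"d": [0,0.006,0]},{}]' > next.json && python3 steer.py next.json; python3 m.py -; echo '[{"d": [0,0.005,0]},{"d": [0,0.005,0]},{"d": [0,0.005,0]},{}]' > next.json && python3 steer.py next.json; python3 m.py -
```

```text
clock: 12.62
position: [0.611, -0.0579, 0.0559]
ee_rot: [0.001, -0.066, 0.998, 0.0]
contact_force: [0.5, -1.2, 1.1]
width: 0.0001
gripper_force: 0.5
jig o [0.5692 0.021 ] tcp in jig [ 0.0312 -0.0836] 0.05586500960051533
clock: 12.95
position: [0.6085, -0.0427, 0.0552]
ee_rot: [-0.0, -0.066, 0.998, 0.001]
contact_force: [0.8, -1.9, -0.1]
width: -0.0001
gripper_force: 0.5
jig o [0.5692 0.021 ] tcp in jig [ 0.0307 -0.0682] 0.055186178719818894
```

```bash
echo '[{"d": [0,0.004,0]},{"d": [0,0.003,0]},{}]' > next.json && python3 steer.py next.json; python3 m.py -; echo '[{"d": [0,0.003,0]},{}]' > next.json && python3 steer.py next.json; python3 m.py -;  echo '[{"d": [0,0.002,0]},{}]' > next.json && python3 steer.py next.json; python3 m.py -
```

```text
clock: 13.2
position: [0.6074, -0.0361, 0.0551]
ee_rot: [-0.0, -0.066, 0.998, 0.0]
contact_force: [0.8, -1.5, 1.1]
width: -0.0001
gripper_force: 0.7
jig o [0.5692 0.021 ] tcp in jig [ 0.0305 -0.0616] 0.05506346586387147
clock: 13.37
position: [0.6071, -0.0333, 0.055]
ee_rot: [-0.0, -0.066, 0.998, 0.0]
contact_force: [0.4, -1.6, 1.2]
width: 0.0003
gripper_force: 0.7
jig o [0.5692 0.021 ] tcp in jig [ 0.0305 -0.0587] 0.055018456139085195
clock: 13.53
position: [0.6068, -0.0315, 0.055]
ee_rot: [-0.0, -0.066, 0.998, 0.0]
contact_force: [-0.2, -1.4, 1.3]
width: -0.0001
gripper_force: 0.7
jig o [0.5692 0.021 ] tcp in jig [ 0.0305 -0.0569] 0.05500238571835651
```

```bash
for i in 1; do :; done; echo '[{"d": [0,0.002,0]},{}]' > next.json && python3 steer.py next.json; echo '[{"d": [0,0.002,0]},{}]' > next.json && python3 steer.py next.json;  echo '[{"d": [0,0.0015,0]},{}]' > next.json && python3 steer.py next.json; python3 m.py -
```

```text
clock: 13.7
position: [0.6066, -0.0296, 0.055]
ee_rot: [-0.0, -0.066, 0.998, 0.0]
contact_force: [-0.2, -1.7, -0.1]
width: -0.0003
gripper_force: 0.6
clock: 13.87
position: [0.6064, -0.028, 0.0551]
ee_rot: [-0.0, -0.066, 0.998, -0.0]
contact_force: [-0.3, -2.7, 1.0]
width: -0.0003
gripper_force: 1.4
clock: 14.03
position: [0.6068, -0.0276, 0.0554]
ee_rot: [0.0, -0.066, 0.998, -0.001]
contact_force: [-0.2, -5.7, -1.0]
width: -0.0
gripper_force: 3.0
jig o [0.5692 0.021 ] tcp in jig [ 0.0309 -0.0531] 0.055352239343539555
```

Force rose to 5.7 N, so the blank's end is on the pin. I'll withdraw and go round to the bevel.

```bash
echo '[{"d": [0,-0.012,0]},{"d": [0,-0.008,0]},{"d": [0,0,-0.035]},{"d": [0,0,-0.035]},{"d": [0,0,-0.02]}]' > next.json && python3 steer.py next.json; echo '[{"d": [0.016,0.027,0]},{"d": [0.016,0.027,0]},{"d": [0.016,0.027,0]},{"d": [0.016,0.027,0]},{}]' > next.json && python3 steer.py next.json; python3 m.py -; python3 b.py
```

```text
clock: 14.45
position: [0.6104, -0.0469, 0.1483]
ee_rot: [0.002, -0.065, 0.998, 0.0]
contact_force: [0.9, -0.3, -0.1]
width: -0.0003
gripper_force: 0.0
clock: 14.87
position: [0.5263, 0.0559, 0.145]
ee_rot: [-0.003, -0.067, 0.998, 0.002]
contact_force: [-0.0, 0.7, -0.3]
width: 0.0
gripper_force: 0.0
jig o [0.5692 0.021 ] tcp in jig [-0.0379  0.0403] 0.1450228295571704
side 150.5
(309, 172) [0.0511 0.1042]
(324, 180) [0.0845 0.0605]
(325, 195) [0.0668 0.0013]
(312, 192) [0.0337 0.0215]
(305, 178) [0.0312 0.0819]
scene 1178.0
(214, 238) [ 0.0855 -0.0376]
(230, 230) [ 0.044  -0.0344]
(273, 246) [0.0126 0.0707]
(277, 257) [0.0298 0.1004]
(274, 274) [0.0668 0.1302]
(267, 279) [0.0854 0.1302]
```

```bash
echo '[{"d": [0,-0.005,0.03]},{"d": [0,0,0.03]},{"d": [0,0,0.014]},{}]' > next.json && python3 steer.py next.json; python3 m.py -; echo '[{"d": [-0.006,0,0]},{"d": [-0.006,0,0]},{"d": [-0.004,0,0]},{}]' > next.json && python3 steer.py next.json; python3 m.py -
```

```text
clock: 15.3
position: [0.5305, 0.0463, 0.0681]
ee_rot: [-0.003, -0.065, 0.998, 0.0]
contact_force: [0.1, -1.1, -0.0]
width: 0.0
gripper_force: 0.0
jig o [0.5692 0.021 ] tcp in jig [-0.035   0.0302] 0.06805672478938972
clock: 15.63
position: [0.5509, 0.0492, 0.0728]
ee_rot: [0.002, -0.066, 0.998, -0.0]
contact_force: [-0.1, -0.2, -0.5]
width: 0.0
gripper_force: 0.0
jig o [0.5692 0.021 ] tcp in jig [-0.0144  0.0304] 0.07275558637914227
```

```bash
echo '[{"d": [0,0,0.004]},{"d": [-0.003,0,0]},{"d": [-0.002,0,0]},{}]' > next.json && python3 steer.py next.json; python3 m.py -; echo '[{"d": [-0.003,0,0.001]},{"d": [-0.001,0,0.001]},{},{}]' > next.json && python3 steer.py next.json; python3 m.py -
```

```text
clock: 15.97
position: [0.5534, 0.0502, 0.0675]
ee_rot: [0.0, -0.066, 0.998, 0.0]
contact_force: [-0.2, -0.1, 0.3]
width: -0.0
gripper_force: 0.0
jig o [0.5692 0.021 ] tcp in jig [-0.0118  0.031 ] 0.06746189068723785
clock: 16.3
position: [0.5559, 0.0506, 0.0662]
ee_rot: [-0.001, -0.066, 0.998, -0.0]
contact_force: [-4.8, -0.8, 8.3]
width: -0.0
gripper_force: 4.3
jig o [0.5692 0.021 ] tcp in jig [-0.0093  0.0311] 0.0662240780273827
```

```bash
echo '[{"d": [-0.003,0,0]},{"d": [-0.002,0,0]},{},{}]' > next.json && python3 steer.py next.json; python3 m.py -
```

```text
clock: 16.63
position: [0.5563, 0.0506, 0.0662]
ee_rot: [-0.006, -0.067, 0.998, -0.0]
contact_force: [-11.7, -2.9, 16.7]
width: 0.0001
gripper_force: 10.3
jig o [0.5692 0.021 ] tcp in jig [-0.0089  0.0311] 0.06618930343341484
```

```bash
echo '[{"d": [-0.003,0,-0.001]},{"d": [-0.001,0,-0.001]},{},{},{}]' > next.json && python3 steer.py next.json; python3 m.py 7
```

```text
clock: 17.05
position: [0.5566, 0.0506, 0.0664]
ee_rot: [-0.01, -0.067, 0.998, -0.001]
contact_force: [-15.7, -4.8, 11.0]
width: -0.0002
gripper_force: 9.6
jig o [0.5692 0.021 ] tcp in jig [-0.0086  0.031 ] 0.06638390291595478
scene 186 162
side 247 126
```

View pics/m7.png

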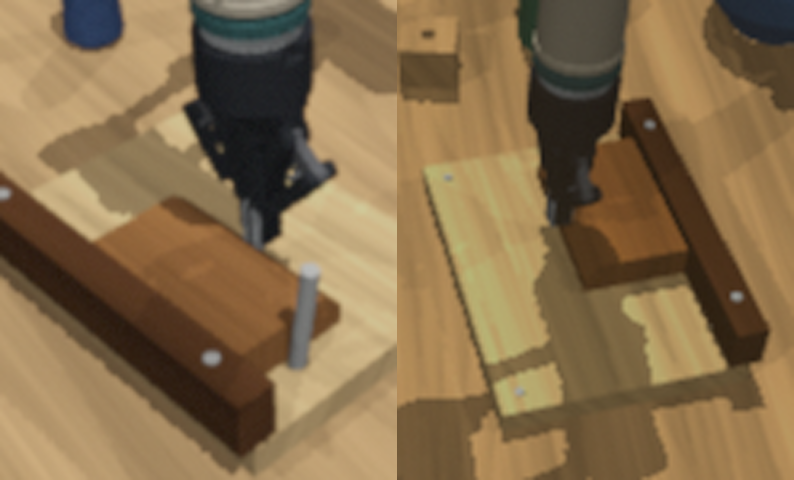

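The blank lies flush on the fence with its end against the pin, which stands at scene crop (298,365) to (310,270) with a slight lean within its loose fit. The steady push is about 16 N towards the fence and 11 N down, so I'm handing it in.

```bash
echo '[{},{},{}]' > next.json && python3 steer.py next.json; python3 -c "
from rig import manip, cams, workorder, status
print(workorder.sign_off())"
```

```text
clock: 17.4
position: [0.5566, 0.0506, 0.0664]
ee_rot: [-0.01, -0.067, 0.998, -0.001]
contact_force: [-15.7, -5.0, 10.7]
width: 0.0001
gripper_force: 9.6
the job is handed in; nothing more can be done
None
```

Job handed in at 17.4 s (no verdict was returned): the pin stands at the bottom of the bed hole, leaning slightly within its loose fit, and the blank is held flush to the fence with its end against the pin by a push of about 16 N towards the fence and 11 N down.

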